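Clamp a gingerbread gable to the assembly jig

ROBOT

A 6-joint arm with a two-finger parallel gripper is mounted at the origin on the work surface. World frame = base frame: x ahead of the robot, y to its left, z up, the work surface at z = 0. Lengths are in m, angles in degrees, forces in N, time in s.
With the tool pointing down it reaches from about 0.35 to 0.875 m from the base axis. Payload 4.2 kg.
Tool frame: the origin (TCP) lies between the finger pads; the fingertips stand 25 mm ahead of it and the grasp point (between the pads) lies 6 mm ahead of it (r.tips_ahead is the distance from the TCP to the fingertips, in m); z points along the fingers, y is the direction in which the jaws open and shut (so a half turn about z gives the same grasp; the last joint's range is limited). The gripper opens to 87 mm and grips with 3 to 60 N. Pads are 19 mm wide; open, the fingers measure 117 mm over their backs; the gripper's body (75 mm by 190 mm) begins 51 mm behind the grasp point.
Start: joints at [86.551, 22.042, 0.453, 0, -68.411, -14.817], TCP at [0.196, 0.593, 0.22] pointing down, gripper open.
Joint ranges: [-179.83, 179.83], [-69.29, 118.12], [-61.27, 80.66], [-181.25, 117.63], [-171.15, -9.14], [-177.46, 177.46]. Speed limits (degrees/s): [159.86, 159.86, 180, 180, 180, 180].

INTERFACE

Orientations are given as a 3x3 rotation matrix whose columns are the frame's x, y, z axes.
In Python, from station import r, vision, finish_job gives the robot as it stands.
- The arm moves only by the shell command python3 -m jog 'ROWS'. ROWS is a JSON object of lists of equal length, an entry for each row: "rot": the turn, a rotation vector about the world's x, y, z in degrees, a list of three; "delta_pos": the shift along the world's x, y, z in mm, a list of three; "grip": the opening in per cent of the stroke, from 0 (shut) to 100 (fully open). A call has 1 to 10 rows; each row shifts and turns the commanded pose from where the row before left it; what a row does not reach is not made up. A row lasts 1/12 s, in which the tool goes at most 41.7 mm and 7.16 degrees, less where a joint would pass 70% of its speed; a pose out of reach is approached as far as the arm can. A call with a gripper value outside its range is refused whole. The fingers move at their own pace and stop on an object; the grip force is fixed at half the most. Time passes only in rows, so rows that do not move let the fingers close. It gives the time, the measured TCP pose, the force and the opening at its end, in the units of the state.
- r.sense(): the state, without advancing time (a new reading comes with each control period).
- vision.capture(name): name is "side" or "top"; returns a dict with "frame" (400x640x3 uint8, red, green, blue), "K" (3x3 intrinsics, pixels), "k1" (the pictures are not rectified: a ray, as slopes to the right and down, at radius r is drawn at 1 + k1 r^2 times it, then the intrinsics apply), "xyz" and "orientation" of the camera in the world. Camera axes: x right, y up, looking along -z (the intrinsics and any distortion apply to the point x, -y, -z); pixel columns grow to the right and rows downward; lengths in m; the calibration is good to about 2 mm. A picture is of the moment at which its call begins. There is no depth.
- finish_job(): hands the job in, once; it reports no verdict.
The state is a dict: "time_s": time; "joints": joint angles; "joint_velocities": joint speeds; "effort": joint torques, N m; "tcp_pos": TCP position; "ee_rot": TCP orientation; "wrist_force": force on the tool from outside, world axes, zero at the start; "moment": the same for the moment, N m; "gripper_width": opening from 0.0 (shut) to 1.0 (fully open).
Only numpy, scipy, OpenCV 4.12 (cv2) and the standard library are available. Lean on these libraries where they do the work, as an engineer would, in place of code of your own. Each camera call takes 0.05 s, during which the arm holds its last target. There are 200 camera calls.

TASK

First take the pointed gable panel from the drying rack and stand it upright in the slot of the wooden jig, fully down beside the tall fence. Then lift the spring clip out of its tray by the tab on its pivot and lay it on the counter, take it again by its two handles, squeeze it open and let its jaw close over the upright edge of panel and fence together, so that it holds both on its own. Leave the other things where they are.

Things in the scene. Friction and masses are not known exactly. Their poses are not given: they have to be found in the camera images.
- gable: Panel to be clamped: baked gingerbread gable, 70 mm wide (x), 10 mm thick (y), straight sides up to 60 mm, then 45 degree slopes to a point at 95 mm. Origin: centre of its bottom edge; z up along the panel. Starts upright in one of the rack's two slots (floor 8 mm above the counter, 24 mm deep).
- gable_top (a point): The point of the gable, 95 mm above its bottom edge.
- plain: Bystander: a plain rectangular baked panel, 70 mm wide (x), 10 mm thick (y), 85 mm tall, in the other slot of the rack, 76 mm beside the gable (centre to centre). Origin: centre of its bottom edge.
- rack: The drying rack, fixed: a wooden piece 90 mm (x) by 130 mm (y) by 32 mm high, with two slots along its x at y = -38 and +38 mm, each 13 mm wide, between walls 8 mm thick. Origin: centre of the underside.
- jig: Assembly jig, fixed: wooden base plate 12 mm thick, 100 mm (x -50 to 50) by 90 mm (y -40 to 50). On its top lies the slot, along x. On the slot's +y side stands the fence: a board 70 mm long (x -35 to 35), 8 mm thick (y 7 to 15), top 66 mm above the counter. Its end at x = -35 faces the robot. Origin: on the underside, below the slot's middle.
- jig_slot (a point): Middle of the slot's floor, 12 mm above the counter. Slot 14 mm wide (jig y -7 to 7), 76 mm long (x -38 to 38), between the fence on +y, a low lip on -y (upright to 24 mm above the counter, its top then flared outwards to y -11.5 at 31 mm) and low stops at both ends (6 mm thick, tops 22 mm above the counter).
- tray: The clip's shallow tray, fixed: open box 140 mm (x) by 90 mm (y) outside, walls and floor 5 mm thick, rim 26 mm above the counter. Its walls are too close to the clip's handles for fingers. Origin: centre of the underside.
- clip: Spring clip, aluminium, 85 g, lying on its side like a big clothes peg: two arms 22 mm tall, 8 mm thick, on an upright pivot. Origin: on the pivot axis, at the underside; z up; jaw shut, x points from the pivot along the clip's middle to the jaw. Jaw tips 59 mm ahead of the pivot; handle ends 50 mm behind it, 68 mm apart over their outsides. The frame belongs to the left (+y) arm.
- clip_tab (a point): Middle of the black tab on top of the clip's pivot: 26 mm long (clip x), 14 mm wide (clip y), 18 mm tall, from 22 to 40 mm above the clip's underside.
- clip_arm (a joint): Opening of the clip: 0 = shut (jaw gap 4 mm). Pinching the handles (about 14 N) opens it to 0.65 rad, the stop: handles then parallel, 34 mm over their outsides, reaching 4 to 56 mm behind the pivot, jaw gap 35 mm, middle line turned by half the joint value from the clip's x. On 18 mm (panel and fence): 0.29 rad, handles 52 mm over their outsides.
- clip_pad_a (a point): Centre of the gripping face of the left jaw pad (rubber, 16 mm long, 22 mm tall), 11 mm above the clip's underside.
- clip_pad_b (a point): The same for the right jaw pad.
- house: Bystander: a finished little gingerbread house, 78 x 75 mm, 109 mm tall with its chimney. Origin: centre of the underside.
- jar: Bystander: a glass jar with a steel cap, 68 mm wide, 85 mm tall. Origin: centre of the underside.
Mind the look-alikes: they are no part of the job. There is more than one size of the clip; the job needs the largest.

How it is judged (in metres and radians):
On the way, in this order (a step that is already met when the one before it is completed fails the run):
1. the gable stands in the jig's slot, fully down, let go (z of gable in the frame of jig_slot between -0.003 and 0.004 m and horizontal distance between gable and jig_slot below 0.008 m and angle between gable's own z axis and vertical below 0.35 rad and contact force between gable and the fingers below 0.1 N), for 0.2 s.
2. the clip lies on the counter outside its tray, let go (height (world z) of clip below 0.004 m and angle between clip's own z axis and vertical below 0.1 rad and horizontal distance between clip and tray above 0.06 m and contact force between clip and the fingers below 0.1 N), for 0.2 s.
At the end, for the whole second after the job is handed in: Gable upright (0.12 rad) and lined up (0.15 rad) in the jig's slot, bottom within 4 mm of its floor and 8 mm of its middle; clip off the counter, gripping panel and fence together (over 3 N on each, joint 0.2 to 0.42 rad), pads over 30 mm up; both at rest (z of gable in the frame of jig_slot between -0.003 and 0.004 m and horizontal distance between gable and jig_slot below 0.008 m and angle between gable's own z axis and vertical below 0.12 rad and angle between the y axis of gable and the y axis of jig, either way round below 0.15 rad and contact force between clip and gable above 3 N and contact force between clip and jig above 3 N and value of joint clip_arm between 0.2 and 0.42 rad and height (world z) of clip above 0.015 m and height (world z) of each of clip_pad_a, clip_pad_b above 0.03 m and linear speed of each of clip, gable below 0.02 m/s); the robot touches nothing.
It fails at once if the gable is toppled (angle between gable's own z axis and vertical above 0.8 rad).
It fails at once if the plain panel is disturbed (distance of plain from where it was at the start of the episode above 0.025 m).
It fails at once if the house is disturbed (distance of house from where it was at the start of the episode above 0.025 m).
It fails at once if the jar is disturbed (distance of jar from where it was at the start of the episode above 0.025 m).
It also fails if it takes over 64 s, if anything falls off the work surface, if the arm or the gripper's body presses on something with over 40 N, if the wrist force passes 120 N, or if a joint passes its speed limit or range.

## Working session

There is one attempt and no reset: what is moved stays moved. The work goes in short steps, Python scripts to look and compute and a shell command to move; the robot and the scene stay as the last step left them, time stands still between calls to the robot, and variables do not carry over. Pictures are saved under pics/ and viewed, about 8 in all and at most 12, crops included, and the job is handed in when it is done.

```bash
mkdir -p pics; ls
cat > h.py <<'E'
import numpy as np, cv2
from station import r, vision
def cap(n,save=None):
    c=vision.capture(n)
    if save: cv2.imwrite('pics/'+save,c['frame'][:,:,::-1])
    return c
def ray(c,u,v):
    K=np.array(c['K']);k=c['k1']
    d=np.array([(u-K[0,2])/K[0,0],(v-K[1,2])/K[1,1]]);s=d.copy()
    for _ in range(30): s=d/(1+k*(s@s))
    w=np.array(c['orientation'])@np.array([s[0],-s[1],-1.])
    return np.array(c['xyz']),w/np.linalg.norm(w)
def onz(c,u,v,z):
    o,d=ray(c,u,v); return o+d*(z-o[2])/d[2]
def proj(c,p):
    K=np.array(c['K']);q=np.array(c['orientation']).T@(np.array(p)-np.array(c['xyz']))
    s=np.array([q[0],-q[1]])/-q[2]; s=s*(1+c['k1']*(s@s))
    return K[0,0]*s[0]+K[0,2],K[1,1]*s[1]+K[1,2]
E
python3 - <<'E'
from h import *
for n in('top','side'):
    c=cap(n,n+'0.png');print(n,c['xyz'],np.round(c['orientation'],3).tolist(),np.array(c['K']).tolist(),c['k1'])
print(r.sense())
E
```

```text
pics
top [ 0.3531752  -0.06052734  0.95432985] [[-0.026, 0.982, -0.189], [-0.999, -0.029, -0.013], [-0.019, 0.189, 0.982]] [[378.40007755847165, 0.0, 316.14932431215067], [0.0, 378.40007755847165, 202.82365273530348], [0.0, 0.0, 1.0]] -0.03977085109211359
side [ 0.06223976 -0.88520375  0.67990986] [[0.868, 0.27, -0.416], [-0.496, 0.455, -0.74], [-0.011, 0.849, 0.528]] [[471.067189646214, 0.0, 329.3468240670343], [0.0, 471.067189646214, 194.13237312879764], [0.0, 0.0, 1.0]] -0.1428142317484454
{'time_s': 0.1, 'joints': array([ 8.65492343e+01,  2.20858772e+01,  3.86932522e-01, -2.37655267e-02,
       -6.84097125e+01, -1.48158003e+01]), 'joint_velocities': array([-0.00618908, -0.13793321,  0.18485686,  0.08399647,  0.01390523,
        0.02435883]), 'effort': array([ 4.30005991e-05, -3.91690171e+01,  1.87935483e+01,  4.23187450e+00,
        1.34849691e-02, -7.53375184e-05]), 'tcp_pos': array([0.19572829, 0.59299381, 0.21857342]), 'ee_rot': array([[ 9.49560604e-01, -3.13583180e-01, -4.99131050e-04],
       [-3.13583557e-01, -9.49558769e-01, -1.86974182e-03],
       [ 1.12365319e-04,  1.93195246e-03, -9.99998127e-01]]), 'wrist_force': array([-0.38536341,  0.20111151,  0.85462325]), 'moment': array([-0.01277724,  0.04241039,  0.02588212]), 'gripper_width': 1.001030236284391}
```

View pics/top0.png

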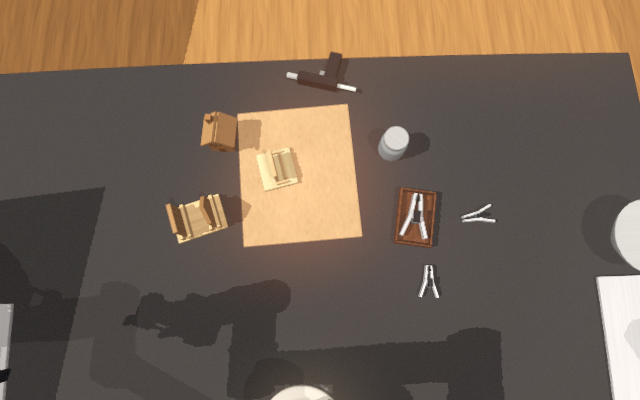

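View pics/side0.png

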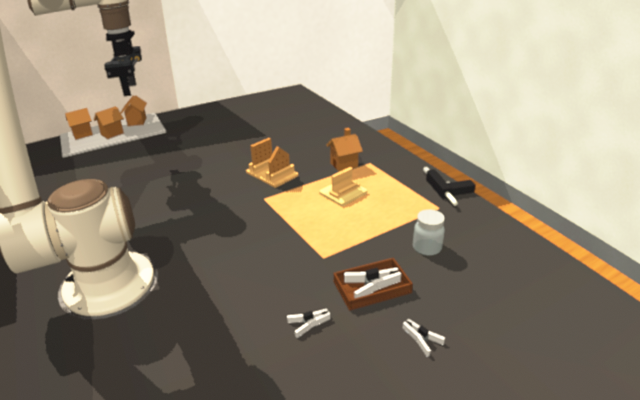

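Top view: rack with its panels (197,217), jig (278,168), house (219,131), jar (394,143), tray with clip (416,216). The other clips are at (479,213) and (429,281); they are smaller and not in the tray. I'll confirm with enlarged crops.

Run:
```python
from h import *
t=cv2.imread('pics/top0.png');s=cv2.imread('pics/side0.png')
def C(i,u,v,w,h): return cv2.resize(i[v:v+h,u:u+w],(400,300),interpolation=cv2.INTER_CUBIC)
# scale 5 -> 80x60
a=C(t,158,187,80,60);b=C(t,240,140,80,60);d=C(t,380,180,80,72)
b2=C(s,240,130,80,60)
d2=C(s,325,255,100,75)
e=C(s,310,160,68,51)
cv2.imwrite('pics/crop1.png',np.vstack([np.hstack([a,b]),np.hstack([d,b2])]))
cv2.imwrite('pics/crop2.png',np.hstack([d2,e]))
c=cap('top')
for n,u,v,z in [('rack',197,217,.03),('jig',278,168,.012),('tray',416,216,.02),('clipS1',479,213,.01),('clipS2',429,281,.01),('house',219,131,.05),('jar',394,143,.08),('black',325,80,0.02)]: print(n,onz(c,u,v,z).round(3))
```

```text
rack [0.504 0.25  0.03 ]
jig [0.629 0.049 0.012]
tray [ 0.492 -0.296  0.02 ]
clipS1 [ 0.497 -0.458  0.01 ]
clipS2 [ 0.332 -0.318  0.01 ]
house [0.721 0.195 0.05 ]
jar [ 0.664 -0.241  0.08 ]
black [ 0.869 -0.08   0.02 ]
```

View pics/crop1.png

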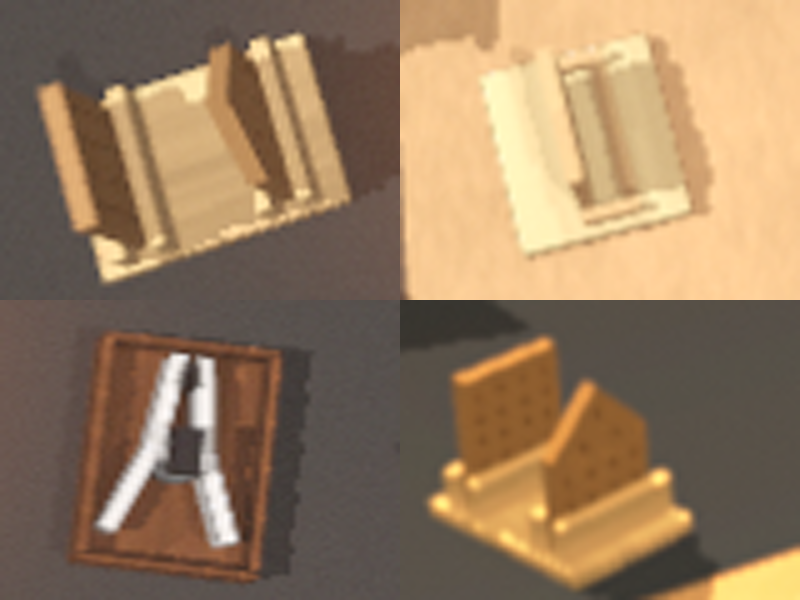

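View pics/crop2.png

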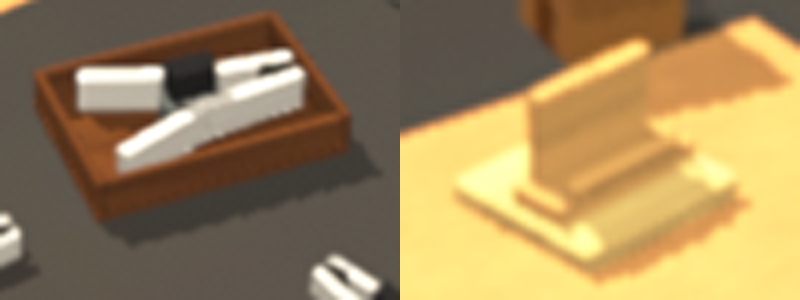

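The top camera shows the gable in the right (-y) slot and the plain panel in the left. The jig's fence is on its left (+y). The tray holds the big clip, with its jaw away from the robot. Next I'll measure the corners and check them against the given sizes.

Run:
```python
from h import *
c=cap('top');s=cap('side')
def P(cu,cv,ou,ov,sx,sy,z,cam=c): # crop px->world (pixel-centre corrected)
    return onz(cam,ou+(cu+.5)/sx-.5,ov+(cv+.5)/sy-.5,z)
def show(n,pts,off,sc,z):
    w=np.array([P(a,b,*off,*sc,z) for a,b in pts]); k=len(w)
    print(n,w.round(4)[:,:2].tolist())
    for i in range(k):
        d=w[(i+1)%k]-w[i]; print('  edge',i,np.linalg.norm(d[:2]).round(4),np.degrees(np.arctan2(d[1],d[0])).round(1))
    print('  mean',w.mean(0).round(4))
show('rack BL BR TR @.008',[(103,282),(348,203),(302,35)],(158,187),(5,5),.008)
show('jig TL TR BR BL',[(83,75),(243,35),(292,210),(125,256)],(240,140),(5,5),.012)
show('fence top: TLfar,TRfar?,..',[(125,52),(150,50),(180,180)],(240,140),(5,5),.066)
show('tray TL TR BR BL',[(103,32),(280,50),(260,280),(72,260)],(380,180),(5,300/72),.026)
print('tab', P(187,450-300,380,180,5,300/72,.045))
for n,(a,b) in dict(hl=(105,530),hr=(230,545),jl=(178,353),jr=(206,358)).items(): print(n,P(a,b-300,380,180,5,300/72,.027).round(4))
# apex triangulation
def tri(pt,ps):
    o1,d1=ray(c,*pt);o2,d2=ray(s,*ps)
    A=np.array([d1,-d2]).T;t=np.linalg.lstsq(A,o2-o1,rcond=None)[0]
    p,q=o1+t[0]*d1,o2+t[1]*d2; return ((p+q)/2).round(4),np.linalg.norm(p-q).round(4)
T=lambda a,b:(158+(a+.5)/5-.5,187+(b+.5)/5-.5); S=lambda a,b:(240+(a-400+.5)/5-.5,130+(b-300+.5)/5-.5)
print('apex -y face', tri(T(233,97),S(587,383)))
print('shoulder far',tri(T(232,42),S(645,418)),'near',tri(T(266,183),S(553,460)))
for n,(a,b) in dict(apexR=(233,97),apexL=(213,100)).items(): print(n,onz(c,*T(a,b),.103).round(4))
for n,(a,b) in dict(farR=(232,42),farL=(212,50),nearR=(266,183),nearL=(248,180)).items(): print(n,onz(c,*T(a,b),.068).round(4))
# mat corner
for u,v in [(361,237),(245,246)]: print('mat',onz(c,u,v,0).round(3))
```

```text
rack BL BR TR @.008 [[0.4423, 0.3036], [0.4792, 0.1792], [0.5671, 0.2047]]
  edge 0 0.1297 -73.5
  edge 1 0.0915 16.2
  edge 2 0.1592 141.6
  mean [0.4962 0.2291 0.008 ]
jig TL TR BR BL [[0.6675, 0.1055], [0.6866, 0.0215], [0.5914, -0.0026], [0.5698, 0.0834]]
  edge 0 0.0861 -77.2
  edge 1 0.0981 -165.8
  edge 2 0.0887 104.1
  edge 3 0.1001 12.8
  mean [0.6288 0.0519 0.012 ]
fence top: TLfar,TRfar?,.. [[0.6606, 0.0752], [0.6612, 0.0628], [0.5945, 0.0483]]
  edge 0 0.0124 -87.2
  edge 1 0.0683 -167.7
  edge 2 0.0714 22.1
  mean [0.6388 0.0621 0.066 ]
tray TL TR BR BL [[0.5654, -0.2601], [0.5517, -0.3482], [0.4143, -0.3268], [0.4287, -0.2358]]
  edge 0 0.0891 -98.9
  edge 1 0.139 171.1
  edge 2 0.0922 81.0
  edge 3 0.1388 -10.1
  mean [ 0.49   -0.2927  0.026 ]
tab [ 0.48941772 -0.2920389   0.045     ]
hl [ 0.4458 -0.2529  0.027 ]
hr [ 0.4351 -0.3135  0.027 ]
jl [ 0.5511 -0.2966  0.027 ]
jr [ 0.5476 -0.3104  0.027 ]
apex -y face (array([0.5149, 0.2089, 0.1069]), np.float64(0.0033))
shoulder far (array([0.5514, 0.2212, 0.0698]), np.float64(0.0016)) near (array([0.484 , 0.2022, 0.0695]), np.float64(0.005))
apexR [0.5173 0.2096 0.103 ]
apexL [0.5161 0.2189 0.103 ]
farR [0.5511 0.222  0.068 ]
farL [0.5474 0.2317 0.068 ]
nearR [0.4818 0.2035 0.068 ]
nearL [0.4835 0.2123 0.068 ]
mat [ 0.446 -0.158  0.   ]
mat [0.431 0.135 0.   ]
```

```bash
python3 -m jog '{"delta_pos":[[26,-30,0],[26,-30,0],[26,-30,0],[26,-30,0],[26,-30,0],[26,-30,0],[26,-30,0],[26,-30,0],[26,-30,0],[26,-30,0]],"rot":[[0,0,3.45],[0,0,3.45],[0,0,3.45],[0,0,3.45],[0,0,3.45],[0,0,3.45],[0,0,3.45],[0,0,3.45],[0,0,3.45],[0,0,3.45]],"grip":[50,50,50,50,50,50,50,50,50,50]}'
```

```text
time_s: 1.08
tcp_pos: [0.4567, 0.2918, 0.2197]
ee_rot: [[0.959, 0.283, 0.0], [0.283, -0.959, 0.0], [0.0, -0.0, -1.0]]
wrist_force: [0.4, 0.9, 0.7]
gripper_width: 0.508
```

```bash
python3 -m jog '{"delta_pos":[[20,-25,0],[20,-25,-15],[19.5,-25.5,-15],[0,0,-25],[0,0,-25],[0,0,-25],[0,0,-15],[0,0,-9],[0,0,0],[0,0,0]],"rot":[[0,0,0],[0,0,0],[0,0,0],[0,0,0],[0,0,0],[0,0,0],[0,0,0],[0,0,0],[0,0,0],[0,0,0]],"grip":[50,50,50,50,50,50,50,50,50,50]}'
python3 - <<'E'
from h import *
t=cap('top')['frame'];s=cap('side')['frame']
f=lambda i,u,v:cv2.resize(i[v:v+75,u:u+100],(400,300),interpolation=cv2.INTER_CUBIC)
cv2.imwrite('pics/g1.png',np.hstack([f(t,145,180),f(s,230,105)])[:,:,::-1])
E
```

```text
time_s: 1.92
tcp_pos: [0.5157, 0.2182, 0.0908]
ee_rot: [[0.96, 0.28, 0.0], [0.28, -0.96, -0.0], [0.0, 0.0, -1.0]]
wrist_force: [-0.2, 0.2, 0.8]
gripper_width: 0.5
```

View pics/g1.png

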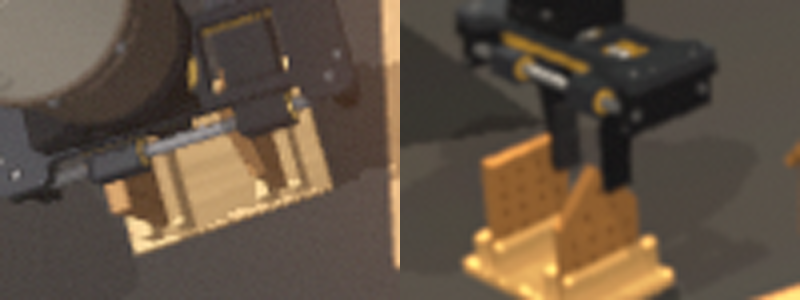

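Fingers straddle the gable (side crop: -y finger in front at ~(615,150), the other behind). Close.

```bash
python3 -m jog '{"delta_pos":[[0,0,0],[0,0,0],[0,0,0],[0,0,0],[0,0,0],[0,0,0],[0,0,2],[0,0,5],[0,0,10],[0,0,20]],"rot":[[0,0,0],[0,0,0],[0,0,0],[0,0,0],[0,0,0],[0,0,0],[0,0,0],[0,0,0],[0,0,0],[0,0,0]],"grip":[5,5,5,5,5,5,5,5,5,5]}'
```

```text
time_s: 2.85
tcp_pos: [0.5141, 0.2171, 0.1265]
ee_rot: [[0.96, 0.279, -0.004], [0.279, -0.96, -0.003], [-0.005, 0.001, -1.0]]
wrist_force: [0.7, -0.8, -1.3]
gripper_width: 0.108
```

```bash
python3 -m jog '{"delta_pos":[[0,0,35],[0,0,35],[19,-28,0],[19,-28,0],[19,-28,0],[19,-28,0],[19,-28,0],[19,-28,0],[0,0,0],[0,0,0]],"rot":[[0,0,0],[0,0,0],[0,0,-1],[0,0,-1],[0,0,-1],[0,0,0],[0,0,0],[0,0,0],[0,0,0],[0,0,0]],"grip":[5,5,5,5,5,5,5,5,5,5]}'
python3 - <<'E'
from h import *
t=cap('top','t2.png');s=cap('side','s2.png')
print(r.sense()['tcp_pos'],r.sense()['gripper_width'])
for n,c in(('t',t),('s',s)): print(n,proj(c,[.63,.048,.15]))
f=lambda i,u,v:cv2.resize(i[v:v+75,u:u+100],(400,300),interpolation=cv2.INTER_CUBIC)
f2=lambda c:f(c['frame'],int(proj(c,[.63,.048,.12])[0])-50,int(proj(c,[.63,.048,.12])[1])-37)
print([(int(proj(c,[.63,.048,.12])[0])-50,int(proj(c,[.63,.048,.12])[1])-37) for c in(t,s)])
cv2.imwrite('pics/g2.png',np.hstack([f2(t),f2(s)])[:,:,::-1])
E
```

```text
time_s: 3.68
tcp_pos: [0.6299, 0.0484, 0.1978]
ee_rot: [[0.974, 0.226, 0.0], [0.226, -0.974, 0.0], [0.0, -0.0, -1.0]]
wrist_force: [-0.6, 0.8, -0.4]
gripper_width: 0.107
[0.6290713  0.05021215 0.19795409] 0.11077875014156492
t (np.float64(271.0132441319565), np.float64(150.45793508816257))
s (np.float64(343.3262688456565), np.float64(144.42704782598526))
[(222, 117), (293, 117)]
```

View pics/g2.png

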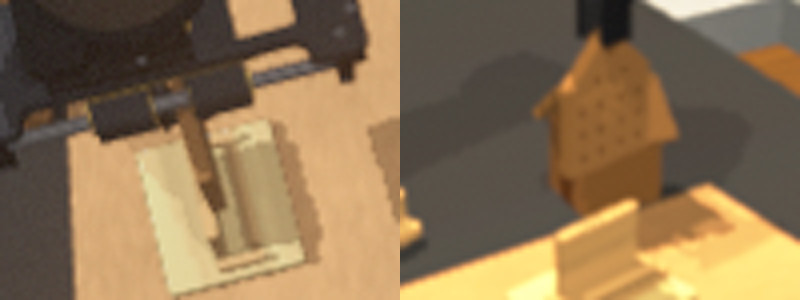

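Run:
```python
from h import *
t=cap('top');s=cap('side')
a=np.radians(13.1);X=np.array([np.cos(a),np.sin(a),0]);Y=np.array([-np.sin(a),np.cos(a),0])
b=np.array([.6298,.0485,.116])
pts=[(-35,-5,60),(-35,5,60),(-35,-5,0),(-35,5,0),(35,-5,60),(35,-5,0),(0,-5,95)]
im=[]
for c,(u0,v0) in((t,(232,127)),(s,(303,107))):
    f=cv2.resize(c['frame'][v0:v0+75,u0:u0+75],(400,400),interpolation=cv2.INTER_CUBIC)[:,:,::-1].copy();k=400/75
    for p in pts:
        u,v=proj(c,b+(p[0]*X+p[1]*Y)/1e3+np.array([0,0,p[2]/1e3]))
        cv2.circle(f,(int((u-u0+.5)*k),int((v-v0+.5)*k)),2,(0,0,255),-1)
    for p in [(-35,7,66),(35,7,66),(-35,15,66),(35,15,66),(-50,-40,12),(-50,50,12),(50,-40,12),(50,50,12)]:
        u,v=proj(c,np.array([.6298,.048,0])+(p[0]*X+p[1]*Y)/1e3+np.array([0,0,p[2]/1e3]))
        cv2.circle(f,(int((u-u0+.5)*k),int((v-v0+.5)*k)),2,(255,255,0),-1)
    im.append(f)
cv2.imwrite('pics/g3.png',np.hstack(im))
```

```text
(no output)
```

View pics/g3.png

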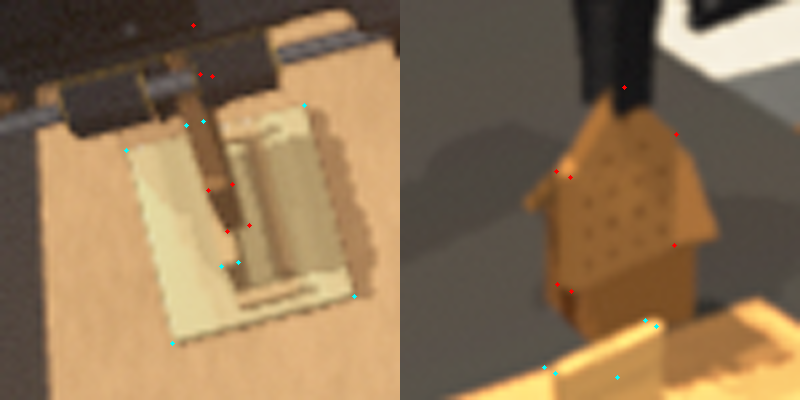

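```bash
python3 -m jog '{"delta_pos":[[1,-4,0],[0,0,-20],[0,0,-20],[0,0,-15],[0,0,-10],[0,0,-10],[0,0,-8],[0,0,0],[0,0,0]],"rot":[[0,0,0],[0,0,0],[0,0,0],[0,0,0],[0,0,0],[0,0,0],[0,0,0],[0,0,0],[0,0,0]],"grip":[5,5,5,5,5,5,5,5,5]}'
```

```text
time_s: 4.63
tcp_pos: [0.6305, 0.0461, 0.1146]
ee_rot: [[0.973, 0.229, 0.0], [0.229, -0.973, -0.0], [0.0, 0.0, -1.0]]
wrist_force: [-0.0, -0.5, -0.2]
gripper_width: 0.111
```

```bash
python3 -m jog '{"delta_pos":[[0,0,-6],[0,0,-5],[0,0,-4],[0,0,-2],[0,0,0],[0,0,0]],"rot":[[0,0,0],[0,0,0],[0,0,0],[0,0,0],[0,0,0],[0,0,0]],"grip":[5,5,5,5,5,5]}'
python3 - <<'E'
from h import *
t=cap('top');s=cap('side')
print(r.sense()['tcp_pos'],r.sense()['wrist_force'])
f=lambda i,u,v:cv2.resize(i[v:v+60,u:u+60],(400,400),interpolation=cv2.INTER_CUBIC)
cv2.imwrite('pics/g4.png',np.hstack([f(t['frame'],245,140),f(s['frame'],313,140)])[:,:,::-1])
E
```

```text
time_s: 5.13
tcp_pos: [0.6303, 0.0459, 0.0975]
ee_rot: [[0.973, 0.229, -0.0], [0.229, -0.973, -0.0], [-0.0, 0.0, -1.0]]
wrist_force: [-0.5, 0.4, -1.4]
gripper_width: 0.109
[0.63054746 0.04603313 0.09776022] [-0.42282997  0.65258687  0.44625901]
```

View pics/g4.png

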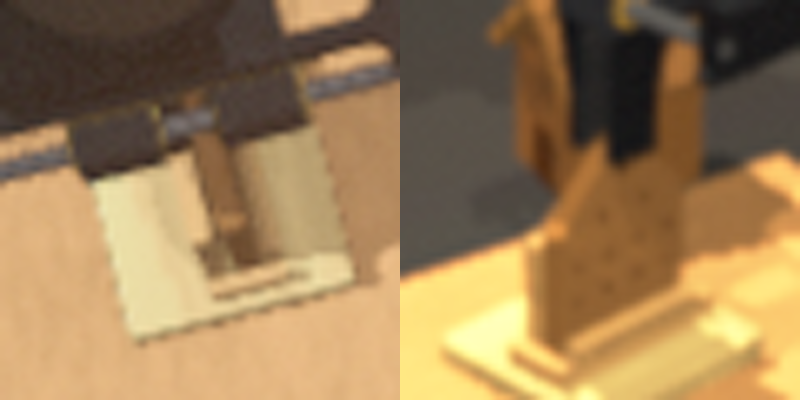

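```bash
python3 -m jog '{"delta_pos":[[0,0,-1],[0,0,-1],[0,0,-1],[0,0,-1],[0,0,0],[0,0,0]],"rot":[[0,0,0],[0,0,0],[0,0,0],[0,0,0],[0,0,0],[0,0,0]],"grip":[5,5,5,5,5,5]}'
```

```text
time_s: 5.73
tcp_pos: [0.6307, 0.0459, 0.0947]
ee_rot: [[0.973, 0.229, 0.001], [0.229, -0.973, -0.0], [0.001, 0.0, -1.0]]
wrist_force: [-2.2, 0.2, 4.6]
gripper_width: 0.108
```

```bash
python3 -m jog '{"delta_pos":[[0,0,0],[0,0,0],[0,0,0],[0,0,0],[0,0,0],[0,0,15],[0,0,30],[0,0,35],[-10,-35,0],[-10,-35,0]],"rot":[[0,0,0],[0,0,0],[0,0,0],[0,0,0],[0,0,0],[0,0,0],[0,0,0],[0,0,0],[0,0,0],[0,0,0]],"grip":[40,40,40,40,40,40,40,40,40,40]}'
```

```text
time_s: 6.57
tcp_pos: [0.6121, -0.0231, 0.1761]
ee_rot: [[0.973, 0.233, 0.006], [0.233, -0.973, 0.001], [0.006, 0.0, -1.0]]
wrist_force: [0.4, -0.4, -1.7]
gripper_width: 0.398
```

```bash
python3 -m jog '{"delta_pos":[[-13.5,-29.7,0],[-13.5,-29.7,0],[-13.5,-29.7,0],[-13.5,-29.7,0],[-13.5,-29.7,0],[-13.5,-29.7,0],[-13.5,-29.7,-10],[-13.5,-29.7,-10],[-13.5,-29.7,-20],[0,0,0]],"rot":[[0,0,-2.6],[0,0,-2.6],[0,0,-2.6],[0,0,-2.6],[0,0,-2.6],[0,0,-2.6],[0,0,-2.6],[0,0,-2.6],[0,0,-2.6],[0,0,0]],"grip":[50,50,50,50,50,50,50,50,50,50]}'
python3 - <<'E'
from h import *
t=cap('top');s=cap('side')
print(r.sense()['tcp_pos'])
f=lambda i,u,v:cv2.resize(i[v:v+60,u:u+60],(400,400),interpolation=cv2.INTER_CUBIC)
cv2.imwrite('pics/c1.png',np.vstack([np.hstack([f(t['frame'],245,140),f(s['frame'],313,150)]),np.hstack([f(t['frame'],385,180),f(s['frame'],345,250)])])[:,:,::-1][::1])
i=cv2.imread('pics/c1.png');cv2.imwrite('pics/c1.png',cv2.resize(i,(600,600)))
E
```

```text
time_s: 7.4
tcp_pos: [0.4842, -0.294, 0.1298]
ee_rot: [[0.983, -0.184, -0.007], [-0.184, -0.983, 0.003], [-0.008, -0.002, -1.0]]
wrist_force: [-0.0, 0.5, -0.2]
gripper_width: 0.5
[ 0.48766689 -0.29226453  0.13248838]
```

View pics/c1.png

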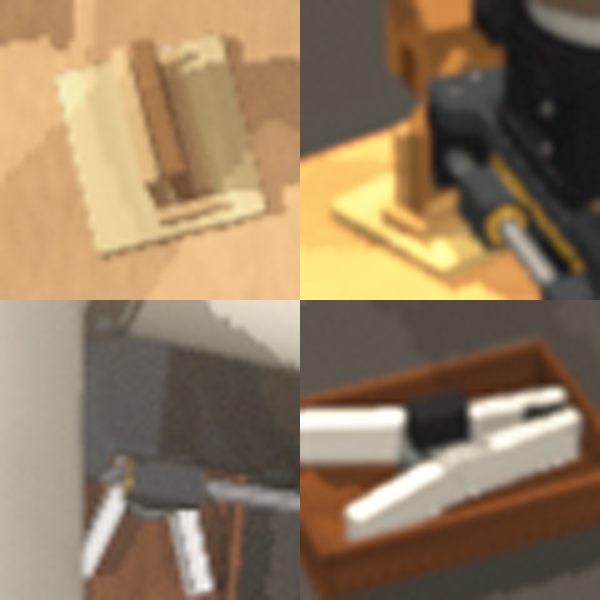

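The gable stands in the jig beside the fence (top-left crop, ~(155,110)). The tab is at ~(440,410) in the side crop.

Run:
```python
from h import *
s=cap('side'); t=cap('top')
print(onz(s,372.6,270.8,.045), r.sense()['tcp_pos'])
m=(s['frame'].max(2)<60).astype(np.uint8); m[:262]=0;m[285:]=0;m[:,:360]=0;m[:,388:]=0
n,l,st,ce=cv2.connectedComponentsWithStats(m); print([(a.tolist(),b.round(1).tolist()) for a,b in zip(st[1:],ce[1:]) if a[4]>20])
```

```text
[ 0.4917321  -0.29634722  0.045     ] [ 0.48948476 -0.29122573  0.13392699]
[([367, 268, 11, 12, 104], [372.1, 273.8])]
```

```bash
python3 -m jog '{"delta_pos":[[1.5,-2,-25],[0,0,-25],[0,0,-18],[0,0,-10],[0,0,0],[0,0,0],[0,0,0],[0,0,0],[0,0,0],[0,0,0]],"rot":[[0,0,0],[0,0,0],[0,0,0],[0,0,0],[0,0,0],[0,0,0],[0,0,0],[0,0,0],[0,0,0],[0,0,0]],"grip":[50,50,50,50,5,5,5,5,5,5]}'
```

```text
time_s: 8.43
tcp_pos: [0.4908, -0.2935, 0.0565]
ee_rot: [[0.984, -0.176, 0.002], [-0.176, -0.984, -0.001], [0.002, 0.0, -1.0]]
wrist_force: [-0.3, 0.2, -0.1]
gripper_width: 0.132
```

```bash
python3 -m jog '{"delta_pos":[[0,0,0],[0,0,0],[0,0,2],[0,0,5]],"rot":[[0,0,0],[0,0,0],[0,0,0],[0,0,0]],"grip":[5,5,5,5]}'
python3 - <<'E'
from h import *
s=cap('side');f=s['frame'][240:315,330:430];cv2.imwrite('pics/c2.png',cv2.resize(f,(600,450),interpolation=cv2.INTER_CUBIC)[:,:,::-1])
print(r.sense()['tcp_pos'],r.sense()['wrist_force'],r.sense()['gripper_width'])
E
```

```text
time_s: 8.77
tcp_pos: [0.4898, -0.2932, 0.0622]
ee_rot: [[0.984, -0.177, -0.001], [-0.177, -0.984, 0.001], [-0.002, -0.0, -1.0]]
wrist_force: [-0.4, 0.0, 0.4]
gripper_width: 0.06
[ 0.49083183 -0.29357136  0.06370647] [ 0.05016836 -0.27074405  1.41970114] 0.0486367884679519
```

View pics/c2.png

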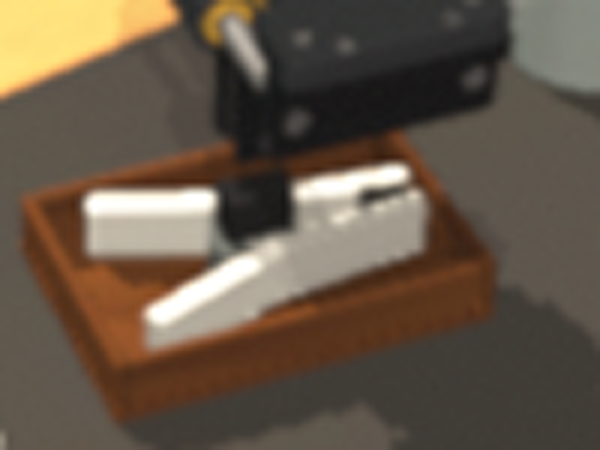

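The fingers shut on nothing: the tip at ~(255,152) ends above or behind the tab at (255,185). I'll work out which.

Run:
```python
from h import *
s=cap('side');t=cap('top');p=r.sense()['tcp_pos'];print(p)
print('tip proj',proj(s,p-[0,0,.025]),'tcp proj',proj(s,p), 'tab top proj',proj(s,[.4905,-.294,.045]))
for z in(.0387,.05,.055): print(z,onz(s,372.5,265.3,z))
f=s['frame'][225:285,345:400];f2=t['frame'][180:240,385:440]
g=lambda i:cv2.resize(i,(550,600),interpolation=cv2.INTER_CUBIC)
a=g(f)[:,:,::-1];b=g(f2)[:,:,::-1]
a=np.clip(a.astype(float)*2.2,0,255).astype(np.uint8)
cv2.imwrite('pics/c3.png',cv2.resize(np.hstack([a,b]),(800,436)))
```

```text
[ 0.49081284 -0.29348973  0.06320836]
tip proj (np.float64(371.302513886924), np.float64(272.6765968374732)) tcp proj (np.float64(371.7970550795266), np.float64(263.2829479831554)) tab top proj (np.float64(371.4483443080126), np.float64(270.34792839619803))
0.0387 [ 0.50548895 -0.27608097  0.0387    ]
0.05 [ 0.49767759 -0.2868155   0.05      ]
0.055 [ 0.49422124 -0.29156529  0.055     ]
```

View pics/c3.png

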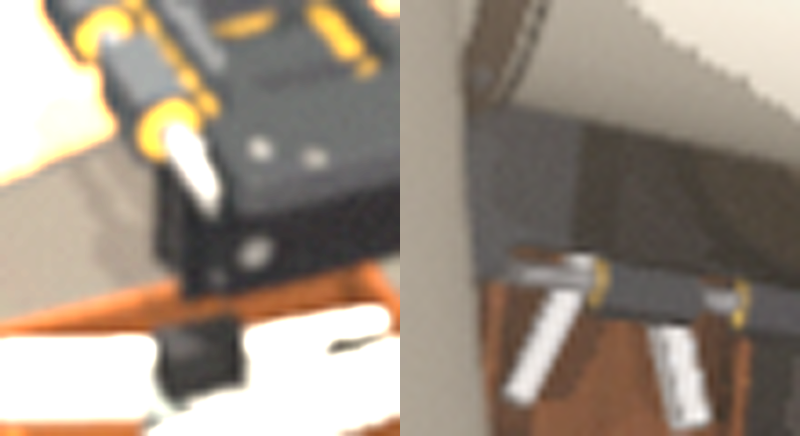

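Run:
```python
from h import *
s=cap('side');print(r.tips_ahead, [a for a in dir(r) if a[0]!='_'])
for z in (.0727,.08,.085): print(z,onz(s,346.8,164,z), proj(s,[.6325,.036,z]))
# g1: fingers open 43mm, tcp (.5157,.2175,.0905), -y tip centre seen (617,185)->px
u,v=230+(217)/4,105+185/4
Y=np.array([-.28,.96,0]);p=np.array([.5157,.2175,.0905])
print(u,v,[proj(s,p-Y*.0255-[0,0,d]) for d in(.025,.015,.008)])
# colour column profile below gripper now
f=s['frame']
for c in (368,370,372,374,376): print(c,[int(f[v,c].max()) for v in range(254,284)])
```

```text
0.025 ['PlanningError', 'sense', 'tips_ahead']
0.0727 [0.65798153 0.07531849 0.0727    ] (np.float64(346.36521503028945), np.float64(172.42421174727411))
0.08 [0.6508194 0.0637709 0.08     ] (np.float64(346.38770145322957), np.float64(169.99763198622892))
0.085 [0.64591383 0.05586159 0.085     ] (np.float64(346.40310691163165), np.float64(168.32714919156243))
284.25 151.25 [(np.float64(283.4933650680142), np.float64(160.9291601909369)), (np.float64(283.2774733371678), np.float64(157.7521649673405)), (np.float64(283.12571710819225), np.float64(155.51386560885877))]
368 [32, 33, 35, 35, 33, 34, 35, 39, 58, 86, 102, 94, 80, 77, 75, 65, 55, 52, 52, 49, 38, 32, 32, 30, 31, 41, 75, 109, 132, 219]
370 [25, 27, 25, 26, 27, 26, 27, 28, 30, 34, 36, 37, 49, 66, 70, 54, 42, 47, 51, 48, 37, 34, 32, 32, 32, 49, 78, 99, 191, 255]
372 [41, 27, 23, 23, 24, 21, 24, 25, 23, 25, 25, 28, 51, 70, 62, 43, 31, 36, 43, 38, 34, 32, 31, 31, 36, 79, 140, 173, 222, 252]
374 [64, 43, 28, 25, 25, 27, 26, 33, 50, 51, 38, 39, 64, 71, 52, 33, 28, 30, 33, 29, 28, 30, 30, 30, 58, 126, 192, 218, 217, 210]
376 [25, 21, 22, 25, 26, 25, 26, 29, 34, 35, 30, 36, 58, 61, 43, 32, 29, 29, 28, 27, 28, 28, 29, 35, 82, 146, 196, 216, 208, 188]
```

The pictures show the visible fingertips about 20 mm higher than TCP − 25 mm, and the same holds in g1, g3 and g4. I'll touch the tab's top (z = 0.045) gently to calibrate the real tip height.

```bash
for i in 1; do python3 -m jog '{"delta_pos":[[0,0,-3],[0,0,-3],[0,0,-3],[0,0,0],[0,0,0]],"rot":[[0,0,0],[0,0,0],[0,0,0],[0,0,0],[0,0,0]],"grip":[5,5,5,5,5]}'; done; python3 -m jog '{"delta_pos":[[0,0,-1.5],[0,0,-1.5],[0,0,0],[0,0,0]],"rot":[[0,0,0],[0,0,0],[0,0,0],[0,0,0]],"grip":[5,5,5,5]}'
```

```text
time_s: 9.38
tcp_pos: [0.4901, -0.2932, 0.053]
ee_rot: [[0.984, -0.177, -0.001], [-0.177, -0.984, 0.0], [-0.001, -0.0, -1.0]]
wrist_force: [0.0, 0.1, -0.6]
gripper_width: 0.049
time_s: 9.72
tcp_pos: [0.4903, -0.2933, 0.0505]
ee_rot: [[0.984, -0.177, -0.0], [-0.177, -0.984, 0.0], [-0.0, -0.0, -1.0]]
wrist_force: [0.4, -0.0, -0.1]
gripper_width: 0.045
```

```bash
python3 -m jog '{"delta_pos":[[0,0,-1],[0,0,-1],[0,0,0],[0,0,0]],"rot":[[0,0,0],[0,0,0],[0,0,0],[0,0,0]],"grip":[5,5,5,5]}';python3 -m jog '{"delta_pos":[[0,0,-1],[0,0,-1],[0,0,0],[0,0,0]],"rot":[[0,0,0],[0,0,0],[0,0,0],[0,0,0]],"grip":[5,5,5,5]}'
python3 - <<'E'
from h import *
f=cap('side')['frame']
for c in (368,370,372,374,376): print(c,[int(f[v,c].max()) for v in range(256,284)])
E
```

```text
time_s: 10.05
tcp_pos: [0.4903, -0.2933, 0.0485]
ee_rot: [[0.984, -0.176, -0.0], [-0.176, -0.984, 0.0], [-0.0, 0.0, -1.0]]
wrist_force: [0.5, 0.5, 0.6]
gripper_width: 0.051
time_s: 10.38
tcp_pos: [0.4903, -0.2933, 0.0465]
ee_rot: [[0.984, -0.177, -0.0], [-0.177, -0.984, 0.0], [-0.0, -0.0, -1.0]]
wrist_force: [0.1, -0.2, -0.1]
gripper_width: 0.051
368 [51, 40, 34, 34, 34, 34, 33, 34, 35, 34, 35, 36, 37, 37, 34, 37, 43, 44, 37, 31, 30, 31, 30, 42, 75, 108, 132, 219]
370 [139, 107, 73, 46, 31, 24, 21, 22, 24, 23, 24, 25, 24, 26, 27, 26, 29, 33, 33, 32, 32, 32, 31, 47, 76, 99, 191, 255]
372 [170, 171, 151, 121, 92, 61, 35, 24, 25, 24, 25, 26, 26, 26, 32, 28, 26, 28, 30, 29, 30, 29, 36, 79, 140, 172, 222, 252]
374 [56, 83, 85, 68, 53, 41, 32, 28, 27, 28, 26, 27, 29, 37, 55, 47, 31, 27, 29, 28, 28, 29, 50, 105, 162, 189, 198, 205]
376 [48, 44, 40, 38, 37, 32, 26, 25, 25, 26, 31, 33, 32, 28, 26, 25, 25, 28, 30, 31, 28, 35, 80, 136, 163, 167, 167, 168]
```

```bash
python3 -m jog '{"delta_pos":[[0,0,-1],[0,0,-1],[0,0,0],[0,0,0]],"rot":[[0,0,0],[0,0,0],[0,0,0],[0,0,0]],"grip":[5,5,5,5]}';python3 -m jog '{"delta_pos":[[0,0,-1],[0,0,-0.5],[0,0,0],[0,0,0]],"rot":[[0,0,0],[0,0,0],[0,0,0],[0,0,0]],"grip":[5,5,5,5]}'
```

```text
time_s: 10.77
tcp_pos: [0.4903, -0.2933, 0.0445]
ee_rot: [[0.984, -0.176, -0.0], [-0.176, -0.984, 0.0], [-0.0, -0.0, -1.0]]
wrist_force: [-0.6, 0.3, 0.3]
gripper_width: 0.048
time_s: 11.1
tcp_pos: [0.4903, -0.2933, 0.043]
ee_rot: [[0.984, -0.177, -0.0], [-0.177, -0.984, 0.0], [-0.0, -0.0, -1.0]]
wrist_force: [-0.5, -1.1, -0.2]
gripper_width: 0.053
```

```bash
python3 -m jog '{"delta_pos":[[0,0,-1],[0,0,-0.5],[0,0,0],[0,0,0]],"rot":[[0,0,0],[0,0,0],[0,0,0],[0,0,0]],"grip":[5,5,5,5]}';python3 - <<'E'
from h import *
f=cap('side');t=cap('top')
i=f['frame'][235:295,340:400];j=f['frame'][235:295,340:400]
i=cv2.resize(i,(600,600),interpolation=cv2.INTER_CUBIC)[:,:,::-1]
i=np.clip((i/255.)**.5*255,0,255).astype(np.uint8)
cv2.imwrite('pics/c4.png',i);print(r.sense()['tcp_pos'],r.sense()['wrist_force'])
E
```

```text
time_s: 11.43
tcp_pos: [0.4905, -0.2934, 0.0425]
ee_rot: [[0.984, -0.176, 0.0], [-0.176, -0.984, -0.0], [0.0, 0.0, -1.0]]
wrist_force: [-1.2, 1.4, 4.1]
gripper_width: 0.049
[ 0.49052932 -0.29341509  0.04245935] [-1.11714746  1.20422998  5.19105429]
```

View pics/c4.png

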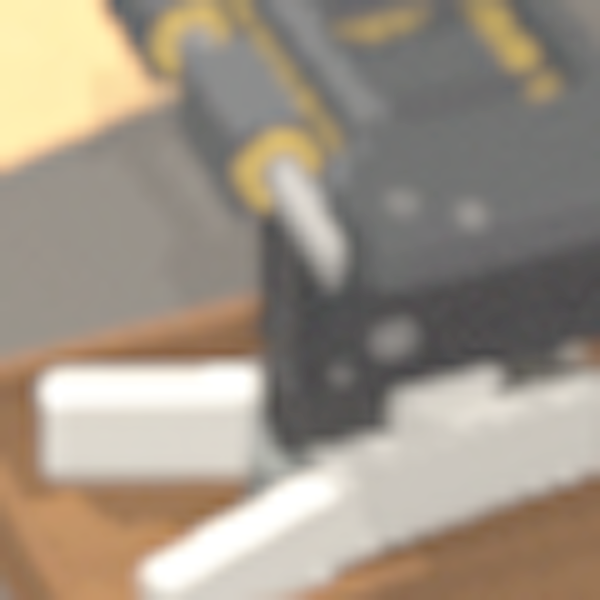

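The contact (5 N at TCP z 0.0425) agrees with the pictures: the tips are really at about TCP z + 3 mm. I'll use that offset from here: open, go down to TCP 0.027, close on the tab.

```bash
python3 -m jog '{"delta_pos":[[0,0,5],[0,0,0],[0,0,0],[0,0,0],[0,0,-6],[0,0,-6],[0,0,-4],[0,0,-3],[0,0,0],[0,0,0]],"rot":[[0,0,0],[0,0,0],[0,0,0],[0,0,0],[0,0,0],[0,0,0],[0,0,0],[0,0,0],[0,0,0],[0,0,0]],"grip":[45,45,45,45,45,45,45,45,45,45]}'; python3 -m jog '{"delta_pos":[[0,0,0],[0,0,0],[0,0,0],[0,0,0],[0,0,0],[0,0,0],[0,0,0],[0,0,0]],"rot":[[0,0,0],[0,0,0],[0,0,0],[0,0,0],[0,0,0],[0,0,0],[0,0,0],[0,0,0]],"grip":[5,5,5,5,5,5,5,5]}'
```

```text
time_s: 12.37
tcp_pos: [0.4902, -0.2933, 0.0271]
ee_rot: [[0.984, -0.176, -0.001], [-0.176, -0.984, 0.0], [-0.001, -0.0, -1.0]]
wrist_force: [0.9, -0.6, 0.4]
gripper_width: 0.452
time_s: 13.03
tcp_pos: [0.4904, -0.2933, 0.0277]
ee_rot: [[0.984, -0.176, 0.0], [-0.176, -0.984, -0.0], [0.0, 0.0, -1.0]]
wrist_force: [-0.6, 0.7, 1.9]
gripper_width: 0.158
```

```bash
python3 -m jog '{"delta_pos":[[0,0,3],[0,0,7],[0,0,20],[0,0,20],[0,0,20],[0,0,0],[-15,19,0],[-15,19,0],[-15,19,0],[-15,19,0]],"rot":[[0,0,0],[0,0,0],[0,0,0],[0,0,0],[0,0,0],[0,0,0],[0,0,0],[0,0,0],[0,0,0],[0,0,0]],"grip":[5,5,5,5,5,5,5,5,5,5]}'; python3 -m jog '{"delta_pos":[[-15,19,0],[-15,20,0],[0,0,0],[0,0,0],[0,0,-20],[0,0,-20],[0,0,-15],[0,0,-7],[0,0,0],[0,0,0]],"rot":[[0,0,0],[0,0,0],[0,0,0],[0,0,0],[0,0,0],[0,0,0],[0,0,0],[0,0,0],[0,0,0],[0,0,0]],"grip":[5,5,5,5,5,5,5,5,5,5]}'
```

```text
time_s: 13.87
tcp_pos: [0.4291, -0.2165, 0.0971]
ee_rot: [[0.984, -0.177, -0.001], [-0.177, -0.984, 0.0], [-0.001, -0.0, -1.0]]
wrist_force: [-0.4, 0.2, -0.5]
gripper_width: 0.159
time_s: 14.7
tcp_pos: [0.401, -0.1787, 0.0355]
ee_rot: [[0.984, -0.177, -0.0], [-0.177, -0.984, -0.0], [-0.0, 0.0, -1.0]]
wrist_force: [-0.8, -0.3, -1.0]
gripper_width: 0.158
```

```bash
python3 -m jog '{"delta_pos":[[0,0,-5],[0,0,-4],[0,0,-2],[0,0,-1],[0,0,-1],[0,0,0],[0,0,0]],"rot":[[0,0,0],[0,0,0],[0,0,0],[0,0,0],[0,0,0],[0,0,0],[0,0,0]],"grip":[5,5,5,5,5,5,5]}'
python3 - <<'E'
from h import *
t=cap('top','t5.png');s=cap('side','s5.png');print(r.sense()['wrist_force'],r.sense()['tcp_pos'])
for c in (t,s): print(proj(c,[.401,-.1787,.02]))
E
```

```text
time_s: 15.28
tcp_pos: [0.4005, -0.1783, 0.0227]
ee_rot: [[0.984, -0.176, 0.0], [-0.176, -0.984, -0.0], [0.0, -0.0, -1.0]]
wrist_force: [0.8, 0.7, -0.5]
gripper_width: 0.158
[ 0.59873163 -0.2541745   0.02374445] [ 0.40051326 -0.17829931  0.0226697 ]
(np.float64(370.9656340694281), np.float64(254.23111084730226))
(np.float64(306.5392469554224), np.float64(262.58699412235734))
```

Close to the counter but no contact yet; feel down by 1 mm steps.

```bash
python3 -m jog '{"delta_pos":[[0,0,-1],[0,0,0],[0,0,0]],"rot":[[0,0,0],[0,0,0],[0,0,0]],"grip":[5,5,5]}'; python3 -m jog '{"delta_pos":[[0,0,-1],[0,0,0],[0,0,0]],"rot":[[0,0,0],[0,0,0],[0,0,0]],"grip":[5,5,5]}'
```

```text
time_s: 15.63
tcp_pos: [0.4005, -0.1783, 0.0226]
ee_rot: [[0.984, -0.176, 0.0], [-0.176, -0.984, -0.0], [0.0, 0.0, -1.0]]
wrist_force: [-2.1, 2.0, 10.1]
gripper_width: 0.155
time_s: 15.88
tcp_pos: [0.4005, -0.1783, 0.0226]
ee_rot: [[0.984, -0.175, 0.0], [-0.175, -0.984, -0.001], [0.001, 0.0, -1.0]]
wrist_force: [-5.7, 2.7, 19.7]
gripper_width: 0.156
```

```bash
python3 -m jog '{"delta_pos":[[0,0,2],[0,0,0],[0,0,0],[0,0,0],[0,0,0],[0,0,10],[0,0,20],[0,0,25],[0,0,0],[0,0,0]],"rot":[[0,0,0],[0,0,0],[0,0,0],[0,0,0],[0,0,0],[0,0,0],[0,0,0],[0,0,0],[0,0,0],[0,0,0]],"grip":[5,45,45,45,45,60,80,100,100,100]}'; python3 -m jog '{"delta_pos":[[-20,3.5,0],[-19.5,3.5,0],[0,0,0],[0,0,0]],"rot":[[0,0,0],[0,0,0],[0,0,0],[0,0,0]],"grip":[100,100,100,100]}'
python3 - <<'E'
from h import *
s=cap('side','s6.png');t=cap('top','t6.png')
for n,c in(('s',s),('t',t)):
    m=(c['frame'].min(2)>140).astype(np.uint8)
    k,l,st,ce=cv2.connectedComponentsWithStats(m)
    print(n,[(a.tolist(),b.round(1).tolist()) for a,b in zip(st[1:],ce[1:]) if 15<a[4]<800])
    a=np.radians(-10.2);X=np.array([np.cos(a),np.sin(a),0]);Y=np.array([-X[1],X[0],0])
    for nm,(x,y,z) in dict(hl=(-50,30,22),hr=(-50,-30,22),jl=(59,0,22),tab=(0,0,40)).items(): print(nm,np.round(proj(c,np.array([.4005,-.1783,0])+(x*X+y*Y+np.array([0,0,z]))/1e3),1))
E
```

```text
time_s: 16.72
tcp_pos: [0.4012, -0.1783, 0.0784]
ee_rot: [[0.984, -0.177, 0.003], [-0.177, -0.984, -0.0], [0.003, -0.0, -1.0]]
wrist_force: [-0.5, 0.6, -0.3]
gripper_width: 0.742
time_s: 17.05
tcp_pos: [0.3594, -0.1712, 0.0767]
ee_rot: [[0.984, -0.177, -0.002], [-0.177, -0.984, 0.0], [-0.002, 0.0, -1.0]]
wrist_force: [0.4, -0.4, 0.3]
gripper_width: 0.978
s [([121, 113, 6, 15, 39], [123.6, 120.8]), ([423, 167, 6, 5, 22], [425.5, 168.7]), ([101, 170, 6, 9, 27], [103.6, 174.2]), ([54, 172, 27, 19, 199], [61.7, 181.3]), ([320, 185, 24, 18, 108], [329.2, 192.2]), ([359, 186, 8, 6, 26], [362.7, 188.7]), ([446, 192, 11, 13, 66], [451.1, 198.0]), ([48, 197, 60, 45, 750], [74.7, 216.8]), ([265, 203, 9, 21, 42], [269.1, 212.7]), ([415, 209, 30, 29, 599], [429.1, 222.4]), ([128, 251, 27, 20, 114], [142.2, 258.3]), ([288, 252, 48, 33, 433], [312.2, 266.8]), ([282, 257, 19, 10, 122], [290.1, 262.2]), ([155, 271, 3, 9, 18], [156.2, 275.2]), ([69, 311, 21, 8, 33], [77.8, 315.5]), ([295, 310, 35, 27, 310], [312.3, 321.9]), ([287, 314, 16, 9, 120], [294.6, 317.6]), ([404, 319, 27, 37, 301], [416.6, 334.9]), ([428, 331, 17, 14, 129], [436.1, 337.1])]
hl [280.2 258.5]
hr [287.5 275.9]
jl [332.  255.8]
tab [305.9 255.4]
t [([287, 72, 11, 7, 58], [291.8, 75.1]), ([337, 84, 19, 8, 82], [346.5, 87.1]), ([379, 126, 30, 29, 595], [394.1, 139.6]), ([206, 195, 14, 31, 106], [213.2, 209.6]), ([186, 197, 26, 33, 149], [201.2, 208.7]), ([462, 204, 29, 14, 87], [476.7, 211.2]), ([464, 217, 31, 5, 91], [479.8, 219.4]), ([247, 231, 57, 15, 412], [277.6, 235.5]), ([177, 235, 12, 8, 37], [180.6, 238.5]), ([326, 247, 2, 45, 64], [326.7, 268.3]), ([432, 282, 7, 16, 50], [435.0, 290.4]), ([0, 304, 12, 96, 675], [3.5, 341.1]), ([318, 390, 14, 10, 85], [322.8, 395.4])]
hl [356.  273.1]
hr [380.6 276.8]
jl [373.9 230.6]
tab [371.8 254. ]
```

```bash
python3 -m jog '{"delta_pos":[[3,-0.5,-20],[0,0,-20],[0,0,-15],[0,0,-10],[0,0,-5],[0,0,-3],[0,0,0],[0,0,0]],"rot":[[0,0,0],[0,0,0],[0,0,0],[0,0,0],[0,0,0],[0,0,0],[0,0,0],[0,0,0]],"grip":[100,100,100,100,100,100,100,100]}'; python3 -m jog '{"delta_pos":[[0,0,0],[0,0,0],[0,0,0],[0,0,0],[0,0,0],[0,0,0],[0,0,0],[0,0,0],[0,0,0]],"rot":[[0,0,0],[0,0,0],[0,0,0],[0,0,0],[0,0,0],[0,0,0],[0,0,0],[0,0,0],[0,0,0]],"grip":[20,20,20,20,20,20,20,20,20]}'
python3 - <<'E'
from h import *
s=cap('side','s7.png');print(r.sense()['tcp_pos'],r.sense()['gripper_width'],r.sense()['wrist_force'])
m=(s['frame'].min(2)>140).astype(np.uint8)
k,l,st,ce=cv2.connectedComponentsWithStats(m)
print([(a.tolist(),b.round(1).tolist()) for a,b in zip(st[1:],ce[1:]) if 15<a[4]<800 and 260<b[0]<360 and 240<b[1]<300])
E
```

```text
time_s: 17.82
tcp_pos: [0.3644, -0.1719, 0.0047]
ee_rot: [[0.984, -0.176, 0.001], [-0.176, -0.984, -0.0], [0.001, -0.0, -1.0]]
wrist_force: [-1.0, -0.2, -0.3]
gripper_width: 1.0
time_s: 18.57
tcp_pos: [0.3639, -0.1719, 0.0049]
ee_rot: [[0.984, -0.176, 0.0], [-0.176, -0.984, -0.0], [0.0, 0.0, -1.0]]
wrist_force: [-1.4, -0.4, 6.4]
gripper_width: 0.407
[ 0.36399563 -0.17188539  0.00490929] 0.3826335346335318 [-1.89798727  0.63262662  5.88767207]
[([272, 237, 5, 9, 18], [273.9, 241.1]), ([319, 248, 14, 14, 81], [324.4, 253.0]), ([315, 262, 25, 10, 179], [328.8, 266.8]), ([301, 270, 13, 6, 30], [307.1, 272.5])]
```

Handles are squeezed to the stop (opening 0.383 ≈ 33 mm). Lift and measure the jaw in the hand.

```bash
python3 -m jog '{"delta_pos":[[0,0,1],[0,0,2],[0,0,5],[0,0,10],[0,0,20],[0,0,20],[18,31,0],[18,31,0],[18,31,0],[18,31,0]],"rot":[[0,0,0],[0,0,0],[0,0,0],[0,0,0],[0,0,0],[0,0,0],[0,0,3.9],[0,0,3.9],[0,0,3.9],[0,0,3.9]],"grip":[20,20,20,20,20,20,20,20,20,20]}';  python3 -m jog '{"delta_pos":[[18,31,0],[18,31,0],[0,0,0],[0,0,0],[0,0,0]],"rot":[[0,0,3.9],[0,0,3.9],[0,0,0],[0,0,0],[0,0,0]],"grip":[20,20,20,20,20]}'
python3 - <<'E'
from h import *
s=cap('side','s8.png');t=cap('top','t8.png');print(r.sense()['tcp_pos'],r.sense()['gripper_width'])
p=r.sense()['tcp_pos'];a=np.radians(13.2);X=np.array([np.cos(a),np.sin(a),0]);Y=np.array([-X[1],X[0],0])
for n,c in(('s',s),('t',t)):
    m=(c['frame'].min(2)>150).astype(np.uint8)
    k,l,st,ce=cv2.connectedComponentsWithStats(m)
    q=proj(c,p+.07*X)
    print(n,np.round(q,1))
    for i in range(1,k):
        if 10<st[i][4]<800 and np.hypot(*(ce[i]-q))<50:
            v,u=np.where(l==i);print(st[i].tolist(),'rightmost',u.max(),v[u==u.max()].tolist(),'top',v.min(),u[v==v.min()].tolist())
    for nm,z in(('top',.017),('under',-.005)):
      for y in(17.5,25.5,-17.5,-25.5): print(nm,y,np.round(proj(c,p+.097*X+y/1e3*Y+np.array([0,0,z])),1))
E
```

```text
time_s: 19.45
tcp_pos: [0.4364, -0.0465, 0.0632]
ee_rot: [[0.995, 0.097, 0.001], [0.097, -0.995, 0.0], [0.001, -0.0, -1.0]]
wrist_force: [1.7, 0.1, -1.6]
gripper_width: 0.384
time_s: 19.87
tcp_pos: [0.471, 0.0141, 0.0623]
ee_rot: [[0.973, 0.229, -0.002], [0.229, -0.973, -0.0], [-0.002, -0.0, -1.0]]
wrist_force: [0.1, 0.1, -1.1]
gripper_width: 0.38
[0.47086784 0.0133753  0.06240652] 0.3824898578705037
s [316.4 186.2]
[318, 180, 16, 16, 112] rightmost 333 [180, 181, 182] top 180 [330, 331, 332, 333]
[289, 187, 8, 10, 39] rightmost 296 [187, 188] top 187 [296]
[361, 187, 5, 4, 17] rightmost 365 [188, 189, 190] top 187 [361, 362, 363]
[339, 199, 5, 4, 14] rightmost 343 [201] top 199 [340, 341]
top 17.5 [319.6 174.4]
top 25.5 [317.5 173.3]
top -17.5 [328.8 179.2]
top -25.5 [330.9 180.4]
under 17.5 [319.8 181.7]
under 25.5 [317.7 180.6]
under -17.5 [328.9 186.7]
under -25.5 [331.  187.8]
t [283.7 198. ]
[277, 147, 13, 7, 51] rightmost 289 [149, 150, 151] top 147 [285, 286, 287, 288]
[256, 150, 16, 19, 201] rightmost 271 [161, 162, 163, 164, 165] top 150 [268, 269]
top 17.5 [273.2 187.7]
top 25.5 [269.9 188.5]
top -17.5 [287.4 184. ]
top -25.5 [290.7 183.2]
under 17.5 [274.4 189.7]
under 25.5 [271.2 190.6]
under -17.5 [288.3 186.1]
under -25.5 [291.5 185.3]
```

Run:
```python
from h import *
i=cv2.imread('pics/s8.png').astype(int)
mx,mn=i.max(2),i.min(2)
m=(mx-mn<0.25*mx)&(mx>70)
for v in range(164,204,1): print(v,''.join('#' if m[v,u] else ('.' if mx[v,u]>70 else 'k') for u in range(280,350)))
```

```text
164 ..kk.......kkkkkkkk.#kkkkkkk......kkkkkkkkkkkkkkkkkk..................
165 ...kkk.......kkkkkkkkkkkkkkkk...kkkkkkkkkkkkkkkkkkkk..................
166 #.#kkkkk.......kkkkkkkkkkkkkkkkkkkkkkkkkkkkkk#kkkkkkk.................
167 ####kkkkkk.......kkkkkkkkkkkkkkkkkkkkkkkkkkkkkkkkkkkk.................
168 ######kkkkkk.....kkkkkkkkkkkkkkkkkkkkkkkkkkkkkkkkkkkk#................
169 ...####kkkkkk....kkkkkkkkkkkkkkkkkkkkkkkkkkkkkkkkkkkk###..............
170 ....####kkkkkkk.kkkkkkkkkkkkkkkkk##kkkkkkkkkkkkkkkkkk###..............
171 ....k###kkkkkkkkkkkkkkkkkkkk#kkkk##kkkkkkkkkkkkkkkkk###...............
172 ....kk#kkkkkkkkkkkkkkkkkkkkk#kkkkkkkkkkkkkkkkkkkkkk###................
173 ....kkkkkkkkkkkkkk..kkkkkkkkkkkkkkkkkkkkkkkkkkkkkkk##.................
174 ....kkkkkkkkkkkkk....kkkkkkkkkkkkkkkkkkkkkkkkkkkkkk...................
175 .....kkkkkkkkkkk......kkkkkkkkkkkkkkkkkkkkkkkkkkkk....................
176 .....kkkkkkkkkk.......kkkkkkkkkkkkkkkkkkkkkkkkkkkk....................
177 .....kkkkkkkkkk....###kkkkkkkkkkkkkkkkkkkkkkkkkkkk....................
178 .....kkkkkkkkkk....####kkkkkkkkkkkkkkkkkkkkkkk
[... 1199 characters left out ...]
.........................
195 ..........########kkkkkkkk#####.......................................
196 ..........###...##kkkkkkkk##..........................................
197 ................##kkkkkkk.............................................
198 ................##kkkkk...............................................
199 ................###kk.................................................
200 .................##...................................................
201 ......................................................................
202 ......................................................................
203 ......................................................................
```

```bash
python3 -m jog '{"delta_pos":[[0,2,-10],[0,0,-9.5],[0,0,0],[5,1.2,0],[5,1.2,0],[5,1.2,0],[5,1.2,0],[0,0,0],[0,0,0]],"rot":[[0,0,0],[0,0,0],[0,0,0],[0,0,0],[0,0,0],[0,0,0],[0,0,0],[0,0,0],[0,0,0]],"grip":[20,20,20,20,20,20,20,20,20]}';  python3 - <<'E'
from h import *
s=cap('side','s9.png');p=r.sense()['tcp_pos'];d=p[:2]-[.6298,.048];a=np.radians(13.2)
print(p,'jig xy',d[0]*np.cos(a)+d[1]*np.sin(a),-d[0]*np.sin(a)+d[1]*np.cos(a),r.sense()['wrist_force'])
i=cv2.imread('pics/s9.png').astype(int)
mx,mn=i.max(2),i.min(2)
m=(mx-mn<0.25*mx)&(mx>70)
for v in range(170,206,1): print(v,''.join('#' if m[v,u] else ('.' if mx[v,u]>150 else ('o' if mx[v,u]>70 else 'k')) for u in range(290,385)))
E
```

```text
time_s: 20.72
tcp_pos: [0.4923, 0.0211, 0.0431]
ee_rot: [[0.974, 0.229, 0.0], [0.229, -0.974, 0.0], [0.0, -0.0, -1.0]]
wrist_force: [0.2, 0.5, -1.1]
gripper_width: 0.388
[0.49183805 0.02099736 0.04303563] jig xy -0.14048292411789162 0.005214535544654578 [-0.26361898 -0.23467089 -0.25992308]
170 kkkkkkoooooookkkkkkkkkkkkkkkkkkkkkkkkkkkkkkkkkkko...oooooooooooo.............................o#
171 ##kkkkkkooooookkkkkkkkkkkkkkkkkkkkkkkkkkkkkkkkkko...ooooooooooooo.............................o
172 ####kkkkkoooookkkkkkkkkkkkkkkkkkkkkkkkkkkkkkkkkkoooooooooooooooo...............................
173 #####kkkkkkoookkkkkkkkkkkkkkkkkkkkkkkkkkkkkkkkkkoooooooooooooooo...............................
174 o#####kkkkkkkkkkkkkkkkkkkkkkkkkkkkkkkkkkkkkkkkkoooooooooooooooooo..............................
175 okk##kkkkkkkkkkkkkkkkkkkkkkkkk##kkkkkkkkkkkkkkkoooooooooooooooooo..............................
176 okkkkkkkkkkkkkkkkkkkkkkkkkkkkkkkkkkkkkkkkkkkkkkooooooooooooooooo...............................
177 okkkkkkkkkkkkkkoookkkkkkkkkkkkkkkkkkkkkkkkkkkkkoooooooooooooooooo..............................
178 okkk
[... 2091 characters left out ...]

199 .......###...##kkkkkkk###......................................................................
200 .............##kkkkkkoo........................................................................
201 .............##kkkkoo..........................................................................
202 .............##kkoo............................................................................
203 .............##oo..............................................................................
204 ...............................................................................................
205 ...............................................................................................
```

Run:
```python
from h import *
s=cap('side');a=np.radians(13.2)
def J(p): d=p[:2]-[.6298,.048]; return np.round([1e3*(d[0]*np.cos(a)+d[1]*np.sin(a)),1e3*(-d[0]*np.sin(a)+d[1]*np.cos(a))],1)
for z,v in((.060,182.3),(.058,182.3),(.038,190.6)): print(z,J(onz(s,338.7,v,z)))
```

```text
0.06 [-35.2 -19.7]
0.058 [-32.9 -17.2]
0.038 [-38.9 -23.5]
```

```bash
python3 -m jog '{"delta_pos":[[4.9,1.15,0],[4.9,1.15,0],[4.9,1.15,0],[4.9,1.15,0],[0,0,0],[0,0,0]],"rot":[[0,0,0],[0,0,0],[0,0,0],[0,0,0],[0,0,0],[0,0,0]],"grip":[20,20,20,20,20,20]}';  python3 - <<'E'
from h import *
s=cap('side');a=np.radians(13.2);p=r.sense()['tcp_pos']
def J(p): d=p[:2]-[.6298,.048]; return np.round([1e3*(d[0]*np.cos(a)+d[1]*np.sin(a)),1e3*(-d[0]*np.sin(a)+d[1]*np.cos(a))],1)
print(J(p),p,r.sense()['wrist_force'])
i=s['frame'].astype(int);mx,mn=i.max(2),i.min(2)
m=(mx-mn<0.25*mx)&(mx>70)
for v in range(160,200,1): print(v,''.join('#' if m[v,u] else ('.' if mx[v,u]>150 else ('o' if mx[v,u]>70 else 'k')) for u in range(300,370)))
E
```

```text
time_s: 21.32
tcp_pos: [0.5117, 0.0257, 0.0429]
ee_rot: [[0.973, 0.229, -0.0], [0.229, -0.973, -0.0], [-0.0, -0.0, -1.0]]
wrist_force: [-0.2, -0.0, -0.7]
gripper_width: 0.382
[-120.5    5.2] [0.51132942 0.02558556 0.04285726] [-0.21183977  0.15215136 -1.18602633]
160 kkkkkkkoooo#kkkkkkoookkkkkkkk#oooooooooooo.....oooooooooooo###########
161 kkkkkkkkkkkkkkkkoooooookkkkkkkoooooooooooo.....oooooooooooo###########
162 kkkkkkkkkkkkkoo##o....oookkkkkkkkkkkkkkooo.....oooooooooooo#########oo
163 okkkkkkkkkkkoooo##oo....oookkkkkkkkkkkkkkoo...oooooooooooookkkk##oo...
164 oookkkkkkkkkooo####ooo...ookkkkkkkkkkkk#kkoooooooooooooooookkkkoo.....
165 oooookkkkkkkko#kkkkkoooooookkkkkkkkkkkkkkkkkoooooooooooooookoooo......
166 oooooookkkkkkkkkkkkkkkooookkkkkkkkkkkkkkkkkkooooooooooooooooo.........
167 kkoooooookkkkkkkkkkkkkkkkkkkkkkkkkkkkkkkkkkkooooooooooooo.............
168 kkkkooooookkkkkkkkkkkkkkkkkkkkkkkkkkkkkkkkkkkoooooooooo...............
169 kkkkkooooookkkkkkkkkkkkkkkkkkkkkkkkkkkkkkkkkkoooooooooo...............
170 #kkkkkkooookkkkkkkkkkkkkkkkkkkkkkkkkkkkkkkkkkooooooooo................
171 ##kkkkk
[... 1463 characters left out ...]
.........................
191 k##########kkkkkkk#################ooo................................
192 k##########kkkkkkk##############...ooo................................
193 oo#########kkkkkkk#########...........................................
194 ..#########kkkkkkk########............................................
195 ..#########kkkkkkk######..............................................
196 ...###...##kkkkkkk###.................................................
197 .........##kkkkkkoo...................................................
198 .........##kkkkoo.....................................................
199 .........###koo.......................................................
```

```bash
python3 -m jog '{"delta_pos":[[0,0,0],[0,0,0],[0,0,0],[0,0,0],[0,0,0],[0,0,0],[0,0,0],[0,0,0]],"rot":[[0,0,0],[0,0,0],[0,0,0],[0,0,0],[0,0,0],[0,0,0],[0,0,0],[0,0,0]],"grip":[45,50,54,57,60,62,62,62]}';  python3 - <<'E'
from h import *
s=cap('side')
i=s['frame'].astype(int);mx,mn=i.max(2),i.min(2)
m=(mx-mn<0.25*mx)&(mx>70)
for v in range(164,206,1): print(v,''.join('#' if m[v,u] else ('.' if mx[v,u]>150 else ('o' if mx[v,u]>70 else 'k')) for u in range(290,370)))
E
```

```text
time_s: 22.03
tcp_pos: [0.5116, 0.0256, 0.0432]
ee_rot: [[0.973, 0.229, 0.0], [0.229, -0.973, 0.0], [0.0, -0.0, -1.0]]
wrist_force: [-0.0, 1.6, 0.6]
gripper_width: 0.616
164 oookkkoooooookkkkkkkkoooo######o...oookkkkkkkkkkkkkkkooooooooooooooookkkkoo.....
165 ooo#kkkkoooooookkkkkkkkokk#####ooooookkkkkkkkkkkkkkkkkoooooooooooooookoooo......
166 o####kkkkkoooooookkkkkkkkkkkkkkkooookkkkkkkkkkkkkkkkkkooooooooooooooooo.........
167 o#####kkkkkkooooookkkkkkkkkkkkkkkkkkkkkkkkkkkkkk#kkkkkooooooooooooo.............
168 oo######kkkkkooooookkkkkkkkkkkkkkkkkkkkkkkkkkkkkkkkkkkkooooooooo................
169 oooo######kkkkoooo#kkkkkkkkkkkkkkkkkkkkkkkkkkkkkkkkkkkkoooooooo.................
170 ...oo#######kk#####kkkkkkkkkkkkkkkkkkkkkkkkkkkkkkkkkkkkoooooo.o.................
171 ....okk##########kkkkkkkkkkkkkkkkkkkkkkkkkkkkkkkkkkkkkoooooo.oo.................
172 ....okkkk######kkkkkkkkkkkkkkkkkkkkkk#kkkkkkkkkkkkkkkooooooooooo................
173 ....okkkkkk####kkkkkkkkkkkkkkkkkkkkkkkkkkkkkkkkkkkkkkooooooooooo................
174 ....okkkkkkk##kkkkkkkkkkkkkkkkkkkkkkkkkkkkkkkkkkkkkkkooooooooooo............
[... 1939 characters left out ...]
....................
198 .....................###kkkkkko.................................................
199 .....................###kkkkko..................................................
200 .....................###kkoo....................................................
201 .....................###oo......................................................
202 ......................#.........................................................
203 ................................................................................
204 ................................................................................
205 ................................................................................
```

```bash
python3 -m jog '{"delta_pos":[[0,0,0],[0,0,0],[0,0,0],[0,0,0],[0,0,0],[0,0,0]],"rot":[[0,0,0],[0,0,0],[0,0,0],[0,0,0],[0,0,0],[0,0,0]],"grip":[75,90,100,100,100,100]}'; python3 -m jog '{"delta_pos":[[0,0,3],[0,0,6],[0,0,10],[0,0,15],[0,0,25],[0,0,30],[-10,-30,10],[-15,-35,0],[-15,-35,0],[-15,-35,0]],"rot":[[0,0,0],[0,0,0],[0,0,0],[0,0,0],[0,0,0],[0,0,0],[0,0,0],[0,0,0],[0,0,0],[0,0,0]],"grip":[100,100,100,100,100,100,100,100,100,100]}';  python3 - <<'E'
from h import *
s=cap('side','s10.png');t=cap('top','t10.png')
a=np.radians(13.2)
def J(p): d=p[:2]-[.6298,.048]; return np.round([1e3*(d[0]*np.cos(a)+d[1]*np.sin(a)),1e3*(-d[0]*np.sin(a)+d[1]*np.cos(a))],1)
for c,(v0,v1,u0,u1) in((t,(138,225,245,325)),(s,(150,206,280,365))):
  i=c['frame'].astype(int);mx,mn=i.max(2),i.min(2)
  m=(mx-mn<0.25*mx)&(mx>70)
  print(u0)
  for v in range(v0,v1,1): print(v,''.join('#' if m[v,u] else ('.' if mx[v,u]>150 else ('o' if mx[v,u]>70 else 'k')) for u in range(u0,u1)))
E
```

```text
time_s: 22.58
tcp_pos: [0.5115, 0.0256, 0.0431]
ee_rot: [[0.973, 0.229, 0.0], [0.229, -0.973, -0.0], [0.0, 0.0, -1.0]]
wrist_force: [-0.1, 0.2, -0.5]
gripper_width: 0.962
time_s: 23.42
tcp_pos: [0.456, -0.1104, 0.1436]
ee_rot: [[0.973, 0.23, 0.003], [0.23, -0.973, 0.0], [0.003, 0.0, -1.0]]
wrist_force: [0.8, -0.7, 0.4]
gripper_width: 1.0
245
138 ................................................................................
139 ................................................................................
140 ................................................................................
141 ................................................................................
142 ................................................................................
143 ................................................................................
144 ................................................................................
145 ................................................................................
146 ........................................................................
[... 10982 characters left out ...]
.................#######.....okkkkkkkkoo..............................
199 ................................######......okkkkkkkooo..............................
200 ................................####........okkkoooooo...............................
201 ................................###..........oko.....................................
202 ................................#....................................................
203 .....................................................................................
204 .....................................................................................
205 .....................................................................................
```

```bash
python3 -m jog '{"delta_pos":[[0,0,35],[0,0,35],[0,0,35],[-10,35,0],[-10,35,0],[-10,35,0],[-10,35,0],[-10,35,0],[-10,35,0],[-10,35,0]],"rot":[[0,0,0],[0,0,0],[0,0,0],[0,0,0],[0,0,0],[0,0,0],[0,0,0],[0,0,0],[0,0,0],[0,0,0]],"grip":[100,100,100,100,100,100,100,100,100,100]}'; python3 -m jog '{"delta_pos":[[-5,35,0],[-5,35,0],[-5,35,0],[0,35,0],[0,35,0],[0,0,0],[0,0,0]],"rot":[[0,0,0],[0,0,0],[0,0,0],[0,0,0],[0,0,0],[0,0,0],[0,0,0]],"grip":[100,100,100,100,100,100,100]}';  python3 - <<'E'
from h import *
for k in(0,1):
  s=cap('side','s11%d.png'%k);t=cap('top','t11.png')
s=cv2.imread('pics/s110.png')[:,:,::-1]
i=s.astype(int);mx,mn=i.max(2),i.min(2)
m=(mx-mn<0.25*mx)&(mx>70)
for v in range(142,206,1): print(v,''.join('#' if m[v,u] else ('.' if mx[v,u]>170 else ('o' if mx[v,u]>70 else 'k')) for u in range(285,370)))
i=t['frame'].astype(int);mx,mn=i.max(2),i.min(2)
m=(mx-mn<0.25*mx)&(mx>70)
for v in range(145,220,1): print(v,''.join('#' if m[v,u] else ('.' if mx[v,u]>170 else ('o' if mx[v,u]>70 else 'k')) for u in range(250,320)))
E
```

```text
time_s: 24.35
tcp_pos: [0.3856, 0.1374, 0.2483]
ee_rot: [[0.973, 0.229, 0.002], [0.229, -0.973, 0.001], [0.002, -0.001, -1.0]]
wrist_force: [1.2, 0.7, 0.6]
gripper_width: 1.003
time_s: 24.93
tcp_pos: [0.371, 0.3124, 0.2474]
ee_rot: [[0.973, 0.232, 0.0], [0.232, -0.973, 0.0], [0.0, -0.0, -1.0]]
wrist_force: [-0.3, -0.8, 0.2]
gripper_width: 1.001
142 ##########################################ooooooo.........................oo#########
143 #########################################oooooooo..........................o#########
144 ########################################ooooooooo..........................oo########
145 ########################################oooooooooo.........................oo########
146 #########################################ooooooooo..........................o########
147 ##########################################o#oooooo..........................oo#######
148 ############################################ooooooo..........................o#######
149 ############################################ooooooo..........................o#######
150 #############################
[... 9931 characters left out ...]
###......................
211 .........................####..............#####......................
212 .........................####...............###o......................
213 ..........................####........................................
214 ..........................####........................................
215 .........................#####........................................
216 ..........................####........................................
217 ...........................###........................................
218 ......................................................................
219 ......................................................................
```

Run:
```python
from h import *
t=cap('top');s=cap('side');a=np.radians(13.2)
def J(p): d=p[:2]-[.6298,.048]; return np.round([1e3*(d[0]*np.cos(a)+d[1]*np.sin(a)),1e3*(-d[0]*np.sin(a)+d[1]*np.cos(a))],1)
for n,u,v in(('handle L out',274.7,214),('handle R out',297.5,211.5),('jaw L in',272.2,175),('jaw R in',280.6,172),('jaw R out',283.6,172),('jaw L out',268.8,175)): print(n,J(onz(t,u,v,.060)))
print('jaw R tip side top/under',J(onz(s,341.8,181,.060)),J(onz(s,341.8,187.5,.038)))
i=s['frame'].astype(int)
f=cv2.absdiff(cv2.imread('pics/t10.png'),t['frame'][:,:,::-1].copy())
print('change around clip between captures',f[165:200,268:300].mean())
b=cv2.absdiff(cv2.imread('pics/s0.png') if False else cv2.imread('pics/side0.png'),s['frame'][:,:,::-1].copy()).max(2)
for n,(v0,v1,u0,u1) in dict(house=(128,150,330,360),jar=(208,252,412,446),plain=(138,165,248,262),tool=(165,205,422,475)).items(): print(n,b[v0:v1,u0:u1].mean().round(1))
print(r.sense()['time_s'],r.sense()['wrist_force'])
```

```text
handle L out [-124.5   33. ]
handle R out [-132.7  -21.4]
jaw L in [-28.9  16.4]
jaw R in [-26.9  -5.3]
jaw R out [-28.8 -12.4]
jaw L out [-26.7  24.5]
jaw R tip side top/under [-24.8 -20.5] [-22.2 -17.9]
change around clip between captures 46.33988095238095
house 1.2
jar 1.1
plain 4.1
tool 1.2
25.2333 [ 0.0830159  -1.58817884 -0.83434568]
```

Run:
```python
from h import *
from station import finish_job
s=cap('side')['frame'][:,:,::-1]
print('motion',cv2.absdiff(cv2.imread('pics/s110.png'),s.copy())[140:205,285:360].mean())
print(finish_job())
```

```text
motion 0.5416068376068376
the job is handed in; nothing more can be done
None
```

I carried out the whole job and handed it in at about 25 s of the 64 s allowed; `finish_job()` gave no verdict. The gable stands in the jig slot beside the fence. The clip was laid on the counter by its tab, taken again by its handles, and closed over panel and fence, where it holds on its own.

**Last checks:**
- **Clip:** from the top view the handles are about 54 mm over their outsides (52 expected on 18 mm of panel and fence). The jaw faces lie on both sides of the pair, about 21 mm apart by measurement, so the joint is probably a little above 0.29 rad. The jaw tips overlap the edge by about 8–13 mm, less than the 18 mm I aimed for.
- **At rest:** the last two side pictures of the jig area differ only by noise, and the robot stands well clear.
- **Other things:** house and jar match their starting pictures. The plain panel's area changed slightly more (4.1 grey levels against about 1.2); I put that down to shadow and did not check it further.

**What disagreed or failed:**
- **Fingertip height:** the tips turned out to be about 3 mm behind the measured TCP, not 25 mm ahead. My first grasp of the tab closed on air above it. I found the true height by touching the tab's top with about 5 N and used it from then on. The gable was therefore held only by its top 10 mm or so, though it still seated, with a 4.6 N contact at the expected floor height.
- **No final picture viewed:** the 12-picture limit was used up, so I made the end checks from pixel data only. I did not measure the gable's final tilt or height separately after the clip closed.

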